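Dispense one die blank and nudge it into the lane

ROBOT

A 6-joint arm with a two-finger parallel gripper is mounted at the origin on the work surface. World frame = base frame: x ahead of the robot, y to its left, z up, the work surface at z = 0. Lengths are in mm, angles in rad, forces in N, time in s.
With the tool pointing down it reaches from about 325 to 750 mm from the base axis. Payload 7.6 kg.
Tool frame: the origin (TCP) lies on the centre line of the jaws, within the pads' length; the fingertips stand 17 mm ahead of it and the grasp point (between the pads) lies 2 mm behind it; z points along the fingers, y is the line along which they close (so a half turn about z gives the same grasp; the last joint's range is limited). The gripper opens to 85 mm and grips with 20 to 120 N. Pads are 22 mm wide; open, the fingers measure 114 mm over their backs; the gripper's body (76 mm by 85 mm) begins 54 mm behind the grasp point. The pads swing forward as they close: fully open they stand 13 mm farther back than shut.
Start: joints at [-1.187, 0.052, 1.401, -0, 1.689, -0.07], TCP at [230.177, -471.871, 248.323] pointing down, gripper open.
Joint ranges: [-2.9, 2.9], [-0.91, 2.17], [0.12, 2.37], [-1.06, 4.2], [0.26, 2.73], [-2.93, 2.93]. Speed limits (rad/s): [2.57, 2.57, 3.01, 3.14, 3.14, 3.14].

INTERFACE

Orientations are given as a unit quaternion [x, y, z, w].
In Python, from cell import manip gives the robot as it stands. The module is installed in compiled form; this text tells all that it offers.
- The arm moves only by the shell command python3 -m jog 'ROWS' [FORCE]. ROWS is text: rows parted by semicolons, each of 7 numbers parted by spaces: the shift along the tool's x, y, z in units of 25 mm (1.0 is 25 mm), then the turn, a rotation vector about the tool's x, y, z in units of 8 degrees (1.0 is 8 degrees), then the finger opening in mm, from 0 to 85.4. A call has 1 to 20 rows; each row shifts and turns the commanded pose from where the row before left it, along the tool's axes as they then stand; what a row does not reach is not made up. A row lasts 1/10 s, in which the tool goes at most 50 mm and 8.59 degrees, less where a joint would pass 70% of its speed; a pose out of reach is approached as far as the arm can. A call is refused whole if a number of a shift passes 1 or a number of a turn 1, either way. A call with a gripper value outside its range is refused whole. The fingers move at their own pace and stop on an object; FORCE is the grip in N (left out, the last holds). Time passes only in rows, so rows that do not move let the fingers close. It gives the time, the measured TCP pose, the force, the opening and the grip force at its end, in the units of the state.
- manip.sense(): the state, without advancing time (a new reading comes with each control period).
- manip.snapshot(name): name is "scene" or "side" or "wrist"; returns a dict with "pixels" (420x560x3 uint8, blue, green, red), "range_z" (420x560 float32, mm along the optical axis (not along the pixel's ray), 0 where there is no reading), "fx", "fy", "cx", "cy" (pixels), "k1" (the pictures are not rectified: a ray, as slopes to the right and down, at radius r is drawn at 1 + k1 r^2 times it, then the intrinsics apply), "R" (3x3) and "t" (3): a world point X has camera coordinates R X + t; the wrist camera has in their place "T_tool_cam" (4x4, takes a point from camera to tool coordinates, whose origin is the TCP and whose axes are the flange's). Camera axes: x right, y down, z forward; pixel columns grow to the right and rows downward; lengths in mm; the calibration is good to about 2 mm. A picture is of the moment at which its call begins: read the wrist's pose just before it.
- manip.job_done(): hands the job in; it is judged then, once.
Trained networks look in a picture, given as the dict that the camera call returned (one of the last four; its "shot" number tells which), for a name from the list of things; names that differ only in an ending like _2 or _b are one class to them, and where a whole thing is asked for, a point or a joint stands for the part that bears it (a point fixed in the world has none). Each returns a list of dicts, best first, with "p" (0 to 1); they miss things now and then, are a little off and sometimes report something else, mostly with a low value. They report only what shows in the picture. A call takes as long as a camera call.
- manip.boxes_of(picture, target): "centre" ([column, row] in pixels, amid what is visible of it).
- manip.silhouettes(picture, target): "region" (420x560 bool, what is visible of it) and "centre" ([column, row] in pixels, amid what is visible of it).
- manip.spot_point(picture, target): "centre" ([column, row] in pixels: a listed point, or the origin of a listed thing).
The state is a dict: "t": time; "qpos": joint angles; "dq": joint speeds; "joint_efforts": joint torques, N m; "position": TCP position; "eef_rot": TCP orientation; "force": force on the tool from outside, world axes, zero at the start; "torque": the same for the moment, N m; "width": finger opening in mm; "grasp_force": force on a finger pad.
Only numpy, scipy, OpenCV 4.12 (cv2) and the standard library are available. Lean on these libraries where they do the work, as an engineer would, in place of code of your own. Each camera call takes 0.05 s, during which the arm holds its last target. There are 200 camera calls.

TASK

At the number-plate bench, press the black plunger of the die-blank feeder all the way down once and let it spring back up, so that a single aluminium blank slides out onto the green bed. Then, without picking it up, push that blank sideways along the bed with your fingertips until it lies flat and wholly between the two low wooden strips of the lane. Leave the other blanks in the magazine and do not disturb the jar, the screwdriver or the tray of dies.

Things in the scene. Friction and masses are not known exactly. Their poses are not given: they have to be found in the camera images.
- feeder: Fixed green feeder. Origin on the bench; +x: the way blanks come out, away from the robot; z up. Bed x -120..120, y -210..210 mm, top at z = 12 mm. Magazine tower x -25..11, y -27..27, top z = 54, outlet in its +x face. Plunger housing x -105..-25, y -29..29, top z = 54 (collar to 60). A full press slides the lowest blank out; each full press ejects one.
- outlet (a point): Point on the bed's top face (feeder x = +58 mm, y = 0, z = 12) where an ejected blank's centre comes to rest, a few mm farther after a quick press. A flat blade (32 mm wide, 8.5 mm high) geared 2.5:1 to the plunger pushes it there and retracts as the plunger rises. Axes as the feeder's.
- plunger_top (a point): Centre of the flat top of the plunger's black round cap (34 mm diameter, 10 mm thick). At rest 98 mm above the bench, at feeder x = -75 mm, y = 0. It goes straight down 28 mm against a spring.
- plunger (a joint): Plunger travel in m: 0 up at rest, 0.028 fully down at its hard stop. The spring takes about 4 N at the start and 7 N at the bottom; with the blanks' friction up to about 15 N. It springs back by itself when released.
- blank_1: The lowest of three equal aluminium blanks stacked in the magazine, the one that comes out: 30 x 42 x 12 mm (its x, y, z), about 40 g. Origin: centre of its underside; z up. In the magazine its axes are those of the feeder, its centre at feeder x = -9 mm, y = 0.
- blank_2: Second blank from below, same size; drops to the magazine's floor after the press and stays there.
- blank_3: Top blank, same size; stays in the magazine.
- lane: Two parallel strips of light wood on the bed, each 90 mm long (along the lane's y), 10 mm wide, 8 mm high; clear gap 50 mm (x -25..25), open at both ends, its floor the bed. Left or right of the outlet, centre 115 to 150 mm to the side, roughly in line (its y within 0.1 rad of the feeder's y). Origin: midway between the strips on the bed's top face, z up.
- jar: Bystander: small glass jar with a steel cap, 44 mm diameter, 55 mm high, standing on the bed on the other side of the outlet. Origin: centre of its underside.
- screwdriver: Bystander: screwdriver lying on the bench left of the bed. Origin near its middle.
- die_tray: Bystander: wooden tray of brass dies, 240 x 170 mm, 45 mm high, on the bench right of the bed. Origin: centre of its underside.

How it is judged (in metres and radians):
On the way, in this order (a step that is already met when the one before it is completed fails the run):
1. the plunger is pressed all the way down (value of joint plunger above 0.024 m), for 0.02 s.
2. the plunger is back up and one blank lies out on the bed in front of the outlet (value of joint plunger below 0.003 m and x of blank_1 in the frame of feeder above 0.035 m), for 0.1 s.
At the end, for the whole second after the job is handed in: The lowest blank lies flat on the bed and at rest between the strips: its centre within 27 mm of the lane's centre along the strips and within 14 mm across; the plunger is up (within 3 mm) and the other two blanks are still in the magazine (x of blank_1 in the frame of lane between -0.014 and 0.014 m and y of blank_1 in the frame of lane between -0.027 and 0.027 m and z of blank_1 in the frame of lane below 0.003 m and angle between blank_1's own z axis and vertical below 0.08 rad and linear speed of blank_1 below 0.01 m/s and value of joint plunger below 0.003 m and x of each of blank_2, blank_3 in the frame of feeder below 0 m); the robot touches nothing.
It fails at once if the blank is lifted off the bed (more than 10 mm) (height (world z) of blank_1 above 0.022 m).
It fails at once if a second blank is ejected (x of any of blank_2, blank_3 in the frame of feeder above 0.01 m).
It fails at once if a blank is taken out of the magazine at the top (height (world z) of blank_3 above 0.05 m).
It fails at once if a bystander is disturbed (moved more than 15 mm) (distance of any of jar, screwdriver, die_tray from where it was at the start of the episode above 0.015 m).
It also fails if it takes over 58 s, if anything falls off the work surface, if the arm or the gripper's body presses on something with over 40 N, if the wrist force passes 120 N, or if a joint passes its speed limit or range.

## Working session

There is one attempt and no reset: what is moved stays moved. The work goes in short steps, Python scripts to look and compute and a shell command to move; the robot and the scene stay as the last step left them, time stands still between calls to the robot, and variables do not carry over. Pictures are saved under pics/ and viewed, at most 10 in all, crops included, and the job is handed in when it is done.

```bash
mkdir -p pics; cat > h.py <<'E'
import numpy as np, cv2
from cell import manip
from scipy.spatial.transform import Rotation as Ro
def pose():
    s=manip.sense(); T=np.eye(4); T[:3,:3]=Ro.from_quat(s['eef_rot']).as_matrix(); T[:3,3]=s['position']; return T
def snap(n):
    T=pose(); p=manip.snapshot(n)
    if n=='wrist': p['C']=T@np.array(p['T_tool_cam'])
    else:
        W=np.eye(4); W[:3,:3]=p['R']; W[:3,3]=p['t']; p['C']=np.linalg.inv(W)
    return p
def ray(p,uv):
    K=np.array([[p['fx'],0,p['cx']],[0,p['fy'],p['cy']],[0,0,1.]])
    q=cv2.undistortPoints(np.array(uv,float).reshape(-1,1,2),K,np.array([p['k1'],0,0,0.]))[:,0]
    return np.c_[q,np.ones(len(q))]
def atz(p,uv,z):
    d=ray(p,uv)@p['C'][:3,:3].T; o=p['C'][:3,3]; return o+d*((z-o[2])/d[:,2])[:,None]
def depth(p,uv):
    uv=np.array(uv).reshape(-1,2); r=ray(p,uv); z=p['range_z'][uv[:,1].round().astype(int),uv[:,0].round().astype(int)]
    return (r*z[:,None])@p['C'][:3,:3].T+p['C'][:3,3]
def cloud(p,mask):
    v,u=np.nonzero(mask&(p['range_z']>0)); return depth(p,np.c_[u,v])
def tri(ps,uvs):
    A=np.zeros((3,3));b=np.zeros(3)
    for p,uv in zip(ps,uvs):
        d=(ray(p,[uv])@p['C'][:3,:3].T)[0]; d/=np.linalg.norm(d); M=np.eye(3)-np.outer(d,d); A+=M; b+=M@p['C'][:3,3]
    return np.linalg.solve(A,b)
E
python3 - <<'E'
from h import *
np.set_printoptions(precision=1,suppress=True)
ims=[];P={}
for n in ('scene','side'):
    p=snap(n);P[n]=p;im=p['pixels'].copy()
    print(n,p['C'][:3,3])
    for t in ('feeder','outlet','plunger_top','lane','jar','blank_3'):
        r=manip.spot_point(p,t)[:2]
        print(t,[(round(x['p'],2),np.array(x['centre']),depth(p,x['centre'])[0]) for x in r])
        if r:
            p[t]=r[0]['centre']; c=tuple(int(a) for a in p[t]); cv2.circle(im,c,3,(0,0,255),1); cv2.putText(im,t[:4],c,0,.4,(0,0,255))
    cv2.imwrite(f'pics/{n}0.png',im)
for t in ('feeder','outlet','plunger_top','lane','jar','blank_3'):
    if t in P['scene'] and t in P['side']: print(t,tri([P['scene'],P['side']],[P['scene'][t],P['side'][t]]))
T=pose();print(T)
E
```

```text
scene [1228.2    3.   906.1]
feeder [(0.58, array([262.9, 224.9]), array([552. , -65.3,  12.7]))]
outlet [(0.97, array([262.6, 236.9]), array([594.3, -64.4,  12.9]))]
plunger_top [(0.69, array([263.3, 180.5]), array([456.9, -64.1,  96.9]))]
lane [(0.67, array([211.3, 236.5]), array([ 610.8, -203.1,   37.1])), (0.6, array([316.5, 239.2]), array([598.5,  86.3,   8.7]))]
jar [(0.71, array([214.4, 238.2]), array([ 611.6, -195.4,   30.2]))]
blank_3 [(0.59, array([265.5, 213.8]), array([540. , -56.8,  48.6])), (0.49, array([265. , 220.9]), array([544.3, -59.2,  21.5]))]
side [-310.8 1015.2 1052.3]
feeder [(0.73, array([297.2, 228.8]), array([520.3, -37.2,  19.2]))]
outlet [(0.87, array([282.4, 219.2]), array([603.1, -58.9,   9.6])), (0.5, array([370.3, 179.4]), array([ 488.5, -459.1,   18. ]))]
plunger_top [(0.55, array([314.4, 211. ]), array([469.2, -64.1, 100. ]))]
lane [(0.48, array([257.9, 239.7]), array([588.5,  86.3,  17.4])), (0.46, array([311.8, 210.5]), array([ 548.6, -158.1,   14.3]))]
jar [(0.69, array([309.6, 200.9]), array([ 581.7, -189.2,   25.1]))]
blank_3 [(0.57, array([301.9, 216.7]), array([524.5, -68.8,  49.6]))]
feeder [539.9 -64.9  -5.5]
outlet [598.7 -60.3  13.9]
plunger_top [465.7 -62.  104.2]
lane [ 638.8 -108.1  -35.2]
jar [ 594.9 -202.7   10. ]
blank_3 [529.7 -63.9  44.5]
[[   0.9    0.4   -0.   230.1]
 [   0.4   -0.9   -0.  -471.9]
 [  -0.     0.    -1.   248.3]
 [   0.     0.     0.     1. ]]
```

View pics/scene0.png

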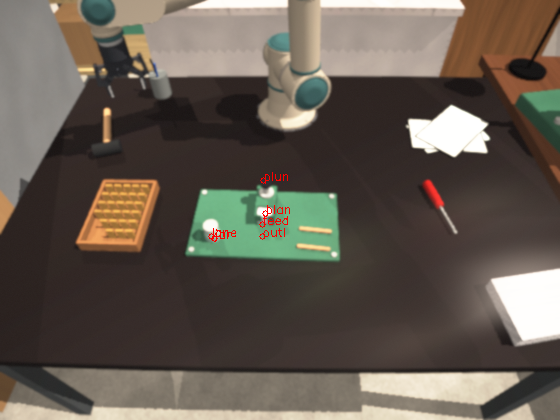

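View pics/side0.png

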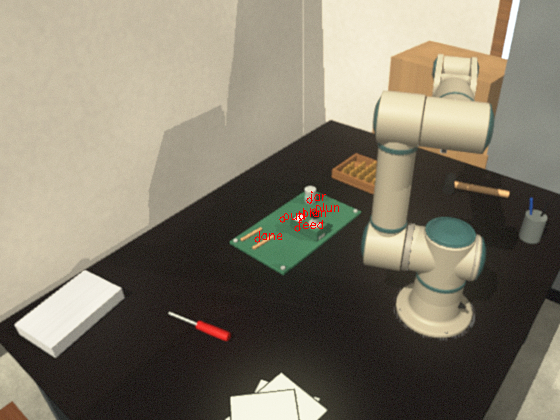

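The scene view shows the feeder at about (262,215), with the jar to the robot's right at (211,230) and the lane strips to its left at (316,239). The side view agrees. I'll get the exact yaw, then take wrist views from above.

```bash
python3 - <<'E'
from h import *
T=pose(); print(np.degrees(np.arctan2(T[1,0],T[0,0]))/8, T.round(4), manip.sense()['t'])
E
python3 -m jog '0 0 -0.5 0 0 1 0; 0 0 -1 0 0 1 0; 0 0 -1 0 0 1 0; 0 0 -1 0 0 0 0'; python3 -c "
from h import *
T=pose(); print(np.degrees(np.arctan2(T[1,0],T[0,0]))/8, T.round(3))"
```

```text
3.249869535910045 [[ 8.988000e-01  4.384000e-01 -0.000000e+00  2.301498e+02]
 [ 4.384000e-01 -8.988000e-01 -1.000000e-04 -4.718769e+02]
 [-1.000000e-04  1.000000e-04 -1.000000e+00  2.483252e+02]
 [ 0.000000e+00  0.000000e+00  0.000000e+00  1.000000e+00]] 0.7
t: 1.1
position: [230.1, -471.8, 336.8]
eef_rot: [1.0, 0.015, 0.0, 0.0]
force: [0.1, -0.2, -0.1]
width: 28.7
grasp_force: 0.0
0.22181220970281526 [[ 1.00000e+00  3.10000e-02  0.00000e+00  2.30139e+02]
 [ 3.10000e-02 -1.00000e+00 -0.00000e+00 -4.71760e+02]
 [ 0.00000e+00  0.00000e+00 -1.00000e+00  3.36801e+02]
 [ 0.00000e+00  0.00000e+00  0.00000e+00  1.00000e+00]]
```

```bash
python3 -m jog '0.6 -1 0 0 0 0.25 0; 0.6 -1 0 0 0 0 0; 0.6 -1 0 0 0 0 0; 0.6 -1 0 0 0 0 0; 0.6 -1 0 0 0 0 0; 0.6 -1 0 0 0 0 0; 0.6 -1 0 0 0 0 0; 0.6 -1 0 0 0 0 0; 0.6 -1 0 0 0 0 0; 0.6 -1 0 0 0 0 0; 0.6 -1 0 0 0 0 0; 0.6 -1 0 0 0 0 0; 0.6 -1 0 0 0 0 0; 0.6 -1 0 0 0 0 0; 0.6 -1 0 0 0 0 0; 0.6 -1 0 0 0 0 0; 0.6 -1 0 0 0 0 0; 0.6 -1 0 0 0 0 0; 0 0 0 0 0 0 0;0 0 0 0 0 0 0'
cat > look.py <<'E'
import sys
from h import *
np.set_printoptions(precision=1,suppress=True)
p=snap('wrist'); im=p['pixels'].copy()
print(p['C'][:3].round(2))
for t in sys.argv[2:]:
    r=manip.spot_point(p,t)[:2]
    print(t,[(round(x['p'],2),np.array(x['centre']),depth(p,x['centre'])[0]) for x in r])
    if r: c=tuple(int(a) for a in r[0]['centre']); cv2.circle(im,c,3,(0,0,255),1); cv2.putText(im,t[:4],c,0,.4,(0,0,255))
cv2.imwrite(f'pics/{sys.argv[1]}.png',im)
np.savez(f'{sys.argv[1]}.npz',**{k:v for k,v in p.items()})
E
python3 look.py w1 feeder outlet plunger_top lane jar blank_3
```

```text
t: 3.1
position: [499.3, -21.1, 335.6]
eef_rot: [1.0, 0.001, -0.0, 0.0]
force: [-0.3, 0.4, 0.1]
width: -0.3
grasp_force: 0.0
[[  0.   -0.9  -0.3 576.1]
 [ -1.   -0.   -0.  -20.9]
 [  0.    0.3  -0.9 460.7]]
feeder [(0.97, array([307.1, 139.7]), array([544.2, -56.6,  47.5]))]
outlet [(0.75, array([308.5, 100.8]), array([594.4, -60.3,  11.5]))]
plunger_top [(0.94, array([313.9, 208.3]), array([465.7, -62.8,  98.8])), (0.51, array([410.8, 107.4]), array([ 586.5, -185.8,   57.8]))]
lane [(0.37, array([310.4, 149.3]), array([531.9, -61.2,  48.8]))]
jar [(0.72, array([410.8, 102.5]), array([ 592.3, -184.7,   58.8]))]
blank_3 [(0.88, array([308.9, 147.1]), array([534.7, -59.2,  48.5]))]
```

View pics/w1.png

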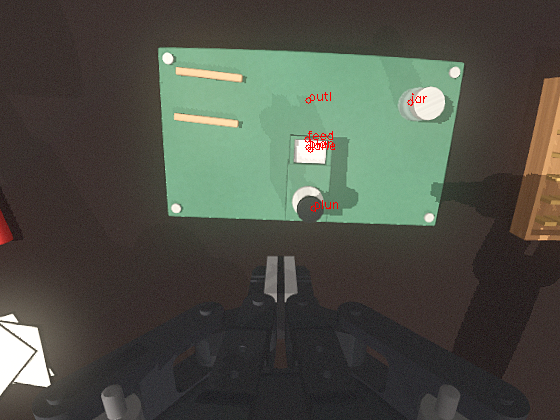

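The wrist view shows the cap at (309,208), the magazine at (310,149), the strips at (209,75) and (207,120), and the jar at (425,103). Next I'll fit the bed, strips and cap.

```bash
cat > fit.py <<'E'
from h import *
import sys
np.set_printoptions(precision=1,suppress=True)
p=dict(np.load(sys.argv[1])); im=p['pixels']; hsv=cv2.cvtColor(im,cv2.COLOR_BGR2HSV)
g=cv2.inRange(hsv,(60,60,40),(95,255,255)); g=cv2.morphologyEx(g,cv2.MORPH_CLOSE,np.ones((9,9)))
c=max(cv2.findContours(g,0,2)[0],key=cv2.contourArea)[:,0]
h=cv2.convexHull(atz(p,c,12)[:,:2].astype(np.float32))
print('bed',cv2.minAreaRect(h))
w=cv2.inRange(hsv,(8,60,120),(28,255,255))
for c in cv2.findContours(w,0,2)[0]:
    if 200<cv2.contourArea(c)<3000:
        m=np.zeros(w.shape,np.uint8); cv2.drawContours(m,[c],-1,1,-1)
        print('strip',c[:,0].mean(0),cv2.minAreaRect(atz(p,c[:,0],20)[:,:2].astype(np.float32)),'z',np.median(cloud(p,m>0)[:,2]))
C=cloud(p,np.ones(w.shape,bool)); 
k=C[(abs(C[:,0]-465)<40)&(abs(C[:,1]+62)<40)&(C[:,2]>92)&(C[:,2]<110)]
print('cap',len(k),cv2.minEnclosingCircle(k[:,:2].astype(np.float32)),np.median(k[:,2]))
k=C[(abs(C[:,0]-535)<50)&(abs(C[:,1]+62)<60)&(C[:,2]>44)&(C[:,2]<57)]
print('tower',len(k),cv2.minAreaRect(k[:,:2].astype(np.float32)),np.median(k[:,2]))
b=C[(abs(C[:,2]-12)<6)&(C[:,0]>440)&(C[:,0]<660)]; print('bedz',np.median(b[:,2]))
E
python3 fit.py w1.npz
```

```text
bed ((538.3326416015625, -60.91387939453125), (418.29010009765625, 239.00009155273438), 87.84293365478516)
strip [208.5 120.2] ((569.1962890625, 81.28047943115234), (89.4243392944336, 10.387954711914062), 82.7558822631836) z 19.172871263786362
strip [209.9  74.2] ((628.2955932617188, 73.78590393066406), (89.08032989501953, 10.410545349121094), 83.03490447998047) z 19.28702606732844
cap 567 ((463.31976318359375, -58.36285400390625), 16.801403045654297) 97.56073447850724
tower 1974 ((516.9614868164062, -60.584381103515625), (58.5032844543457, 64.5003433227539), 88.08592987060547) 52.79030989544384
bedz 11.554229117249065
```

The bed and cap fits agree: the cap is measured at (463.3,-58.4,97.6) and the bed fit predicts (463.4,-58.1). Heights match the text. The lane centre is (598.7,77.5) with yaw -7.1°, and the feeder yaw is -2.2°. Next I'll go above the plunger.

```bash
python3 -m jog '-0.72 0.74 1 0 0 0.27 0; -0.72 0.75 1 0 0 0 0; 0 0 1 0 0 0 0; 0 0 1 0 0 0 0; 0 0 1 0 0 0 0; 0 0 1 0 0 0 0; 0 0 1 0 0 0 0; 0 0 1 0 0 0 0; 0 0 0.4 0 0 0 0; 0 0 0 0 0 0 0; 0 0 0 0 0 0 0'; python3 look.py w2 plunger_top outlet; python3 fit.py w2.npz
```

```text
t: 4.55
position: [463.1, -58.1, 127.0]
eef_rot: [1.0, -0.019, 0.001, 0.0]
force: [0.1, -0.9, 0.1]
width: 0.0
grasp_force: 0.0
[[ -0.   -0.9  -0.3 539.6]
 [ -1.    0.    0.  -60.9]
 [  0.    0.3  -0.9 252.2]]
plunger_top [(0.93, array([280.5, 259.7]), array([472.6, -58.7, 116.9]))]
outlet [(0.87, array([282.1,  34.9]), array([594.7, -64.5,  10.9]))]
bed ((517.2310791015625, -62.23565673828125), (429.1402587890625, 212.46128845214844), 86.99010467529297)
strip [81.7 83.3] ((568.740234375, 81.0391845703125), (90.06440734863281, 10.0405855178833), 82.93014526367188) z 19.162624712868194
strip [78.3  2.1] ((622.6846923828125, 74.00736999511719), (88.02459716796875, 3.163161277770996), 84.04064178466797) z 18.084174610210155
cap 1602 ((463.3492736816406, -58.06312942504883), 16.851016998291016) 97.35730412250182
tower 8290 ((516.66748046875, -59.96156311035156), (58.30241012573242, 64.41368865966797), 88.42994689941406) 52.85543632817428
bedz 11.521300016490045
```

```bash
python3 -m jog '0 0 0.4 0 0 0 0; 0 0 0.2 0 0 0 0; 0 0 0.2 0 0 0 0; 0 0 0.2 0 0 0 0; 0 0 0.2 0 0 0 0; 0 0 0.2 0 0 0 0; 0 0 0.16 0 0 0 0; 0 0 0 0 0 0 0'
```

```text
t: 5.5
position: [463.2, -58.1, 87.3]
eef_rot: [1.0, -0.019, 0.001, 0.0]
force: [-0.6, -0.2, 6.7]
width: 0.1
grasp_force: 3.5
```

```bash
python3 -m jog '0 0 0.04 0 0 0 0; 0 0 0.03 0 0 0 0; 0 0 0 0 0 0 0'
```

```text
t: 5.8
position: [463.3, -58.1, 87.0]
eef_rot: [1.0, -0.019, 0.001, 0.0]
force: [-5.1, 0.6, 15.3]
width: -0.0
grasp_force: 7.9
```

Force jumped while the motion stalled, so the plunger is on its hard stop. Now I'll rise and look.

```bash
python3 -m jog '0 0 -0.3 0 0 0 0; 0 0 -0.5 0 0 0 0; 0 0 -0.8 0 0 0 0; 0 0 -1 0 0 0 0; 0 0 -1 0 0 0 0; 0 0 -1 0 0 0 0; 0 0.5 -1 0 0 0 0; 0 0.6 -1 0 0 0 0; 0 0.6 -1 0 0 0 0; 0 0.6 -0.5 0 0 0 0; 0 0 0 0 0 0 0; 0 0 0 0 0 0 0'; python3 look.py w3 plunger_top outlet blank_1 jar; python3 fit.py w3.npz
```

```text
t: 7.0
position: [460.2, -115.2, 286.9]
eef_rot: [1.0, -0.019, -0.001, -0.0]
force: [0.2, 0.2, 0.1]
width: 0.2
grasp_force: 0.0
[[  -0.    -0.9   -0.3  537. ]
 [  -1.     0.     0.  -118.1]
 [   0.     0.3   -0.9  411.9]]
plunger_top [(0.69, array([227.2, 190.3]), array([462.8, -59.8,  98.3]))]
outlet [(0.82, array([230.7,  63. ]), array([596.9, -62.7,  23.5]))]
blank_1 [(0.94, array([235.8, 118.9]), array([533.7, -65.7,  35.5])), (0.59, array([230.8,  67.9]), array([591.5, -62.5,  24.4]))]
jar []
bed ((538.5288696289062, -62.44677734375), (420.24749755859375, 236.93959045410156), 87.8605728149414)
strip [118.9  95.3] ((568.6829833984375, 80.27772521972656), (90.0006332397461, 10.225506782531738), 82.9587173461914) z 19.2167197024703
strip [114.6  42. ] ((627.9002075195312, 73.60540008544922), (90.40597534179688, 10.466312408447266), 83.02961730957031) z 19.173406970350015
cap 797 ((462.8711242675781, -58.317176818847656), 16.966981887817383) 97.51844364920674
tower 1720 ((516.5037231445312, -59.833309173583984), (58.79533004760742, 63.854705810546875), 88.06292724609375) 53.40036257487279
bedz 11.457207138172748
```

View pics/w3.png

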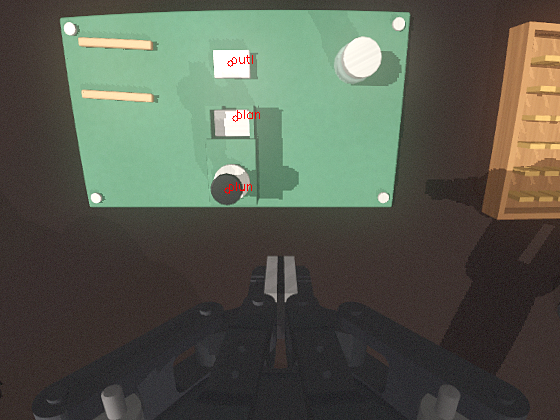

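One blank lies out at pixel (231,63). The cap is back up at z = 97.5, and the jar is at (360,60). I'll measure the blank and jar exactly.

```bash
cat > bl.py <<'E'
from h import *
import sys
p=dict(np.load(sys.argv[1])); x,y=map(float,sys.argv[2:4])
C=cloud(p,np.ones((420,560),bool)); m=lambda x0,x1,y0,y1,a,b:C[(C[:,0]>x0)&(C[:,0]<x1)&(C[:,1]>y0)&(C[:,1]<y1)&(C[:,2]>a)&(C[:,2]<b)]
k=m(x-26,x+30,y-35,y+35,21.5,28); print('blank',len(k),cv2.minAreaRect(k[:,:2].astype(np.float32)),np.median(k[:,2]))
k=m(560,660,-250,-150,60,75); print('jar',len(k),cv2.minEnclosingCircle(k[:,:2].astype(np.float32)))
E
python3 bl.py w3.npz 596 -63
```

```text
blank 997 ((596.3278198242188, -62.91143798828125), (41.872615814208984, 29.876365661621094), 87.31928253173828) 23.528506359742153
jar 1231 ((591.4442138671875, -204.39044189453125), 20.104461669921875)
```

```bash
python3 -m jog '1 0.31 0 0 0 0 0; 1 0 0 0 0 0 0; 1 0 0.5 0 0 0 0; 1 0 1 0 0 0 0; 1 0 1 0 0 0 0; 0.36 0 1 0 0 0 0; 0 0 1 0 0 0 0; 0 0 1 0 0 0 0; 0 0 1 0 0 0 0; 0 0 1 0 0 0 0; 0 0 1 0 0 0 0; 0 0 0.6 0 0 0 0; 0 0 0.6 0 0 0 0; 0 0 0.3 0 0 0 0; 0 0 0.15 0 0 0 0; 0 0 0 0 0 0 0; 0 0 0 0 0 0 0'; python3 look.py w4 lane; python3 bl.py w4.npz 596 -63
```

```text
t: 8.95
position: [594.6, -128.4, 34.8]
eef_rot: [1.0, -0.019, 0.001, 0.0]
force: [1.0, 0.1, 0.6]
width: 0.1
grasp_force: 0.0
[[  -0.    -0.9   -0.3  671.1]
 [  -1.     0.     0.  -131.1]
 [   0.     0.3   -0.9  160.1]]
lane []
blank 4334 ((596.7218627929688, -63.11635208129883), (42.518798828125, 30.94795036315918), 88.23513793945312) 23.4304492819754
jar 8760 ((596.835205078125, -187.2740936279297), 38.107051849365234)
```

View pics/w4.png

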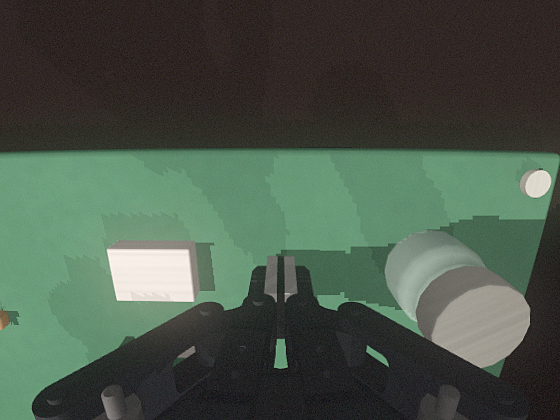

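Tool is in the gap between the blank (152,270) and the jar (455,290), fingertips level with the blank. Now a first push of about 100 mm, turning towards the lane's yaw.

```bash
python3 -m jog '0 -0.4 0.07 0 0 0 0; 0 -0.3 0 0 0 0 0; 0 -0.3 0 0 0 0 0; -0.06 -0.3 0 0 0 0.06 0; -0.06 -0.3 0 0 0 0.06 0; -0.06 -0.3 0 0 0 0.06 0; -0.06 -0.3 0 0 0 0.06 0; -0.06 -0.3 0 0 0 0.06 0; -0.06 -0.3 0 0 0 0.06 0; -0.06 -0.3 0 0 0 0.06 0; -0.06 -0.3 0 0 0 0.06 0; -0.06 -0.3 0 0 0 0.06 0; -0.06 -0.3 0 0 0 0.06 0; 0 0 0 0 0 0 0; 0 0 0 0 0 0 0'; python3 look.py w5 blank_1; python3 bl.py w5.npz 591 5;python3 fit.py w5.npz | grep strip
```

```text
t: 10.55
position: [585.7, -27.2, 32.0]
eef_rot: [0.998, -0.06, -0.0, 0.0]
force: [0.0, -0.5, 0.2]
width: -0.1
grasp_force: 0.0
[[ -0.1  -0.9  -0.3 661.8]
 [ -1.    0.1   0.  -36.4]
 [  0.    0.3  -0.9 157.2]]
blank_1 [(0.94, array([208.9, 267.3]), array([595.7,   6.4,  23.2]))]
blank 4745 ((590.4386596679688, 0.11762428283691406), (57.3217887878418, 31.116796493530273), 79.96572875976562) 23.429935135228305
jar 0 ((0.0, 0.0), 0.0)
strip [105.7 315.2] ((570.7135620117188, 80.16678619384766), (90.09011840820312, 11.634632110595703), 83.9368667602539) z 19.180605131358135
strip [ 83.5 209.2] ((628.9998779296875, 68.43294525146484), (81.50043487548828, 10.260628700256348), 83.33971405029297) z 19.184706295457573
  return _methods._mean(a, axis=axis, dtype=dtype,
  ret = ret.dtype.type(ret / rcount)
```

View pics/w5.png

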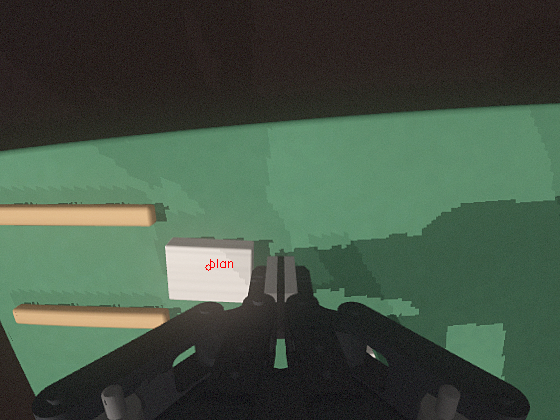

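The blank (209,268) sits flush against the left finger and is aligned with the strips at its mouth. Next: its exact position in the lane frame.

```bash
cat > ln.py <<'E'
from h import *
import sys
np.set_printoptions(precision=1,suppress=True)
p=dict(np.load(sys.argv[1])); hsv=cv2.cvtColor(p['pixels'],cv2.COLOR_BGR2HSV)
m=cv2.inRange(hsv,(0,0,165),(180,50,255))>0; C=cloud(p,m); C=C[(C[:,2]>21.5)&(C[:,2]<26)&(abs(C[:,0]-596)<40)&(C[:,1]>-50)]
L=np.array([598.4,77.1]); a=np.radians(82.98); y=np.array([np.cos(a),np.sin(a)]); x=np.array([y[1],-y[0]])
r=cv2.minAreaRect(C[:,:2].astype(np.float32)); d=np.array(r[0])-L
print('blank',len(C),r,'in lane xy',d@x,d@y)
T=pose(); d=T[:2,3]-L; print('tcp in lane',d@x,d@y,'tool y ang in lane deg',np.degrees(np.arctan2(-T[1,1],-T[0,1]))-82.98)
E
python3 ln.py w5.npz
```

```text
blank 4410 ((591.5592651367188, 7.837087631225586), (41.70979690551758, 30.59946060180664), 80.11639404296875) in lane xy 1.67556859979202 -69.5797323445673
tcp in lane 0.21207507822051752 -105.4050797430442 tool y ang in lane deg 0.05279764740494386
```

```bash
python3 -m jog '0 -0.3 0 0 0 0 0; 0 -0.3 0 0 0 0 0; 0 -0.3 0 0 0 0 0; 0 -0.3 0 0 0 0 0; 0 -0.3 0 0 0 0 0; 0 -0.3 0 0 0 0 0; 0 -0.3 0 0 0 0 0; 0 -0.3 0 0 0 0 0; 0 -0.25 0 0 0 0 0; 0 -0.13 0 0 0 0 0; 0 0 0 0 0 0 0; 0 0.3 0 0 0 0 0; 0 0.5 0 0 0 0 0; 0 0.5 -0.6 0 0 0 0; 0 0.5 -1 0 0 0 0; 0 0 -1 0 0 0 0; -1 0 -1 0 0 0 0; -1 0 -1 0 0 0 0; -1 0 -1 0 0 0 0; 0 0 0 0 0 0 0'; python3 -m jog '0 0 0 0 0 0 0; 0 0 0 0 0 0 0'; python3 look.py w6 plunger_top; python3 ln.py w6.npz; python3 fit.py w6.npz | grep -E 'strip|cap'
```

```text
t: 12.65
position: [514.2, 5.1, 177.6]
eef_rot: [0.998, -0.061, 0.004, 0.0]
force: [0.8, -0.9, 0.1]
width: -0.1
grasp_force: 0.0
t: 12.85
position: [514.2, 5.5, 171.3]
eef_rot: [0.998, -0.061, -0.001, 0.0]
force: [0.4, 0.0, -0.4]
width: -0.0
grasp_force: 0.0
[[ -0.1  -0.9  -0.3 590.5]
 [ -1.    0.1   0.   -3.9]
 [  0.    0.3  -0.9 296.4]]
plunger_top [(0.85, array([374.6, 286.6]), array([461.4, -58.8,  97.7])), (0.7, array([354.5, 173. ]), array([535.1, -61.4,  35.9]))]
blank 1686 ((598.5709228515625, 75.82502746582031), (42.016029357910156, 29.210525512695312), 82.19403839111328) in lane xy 0.32546332524573396 -1.2445252942462897
tcp in lane -74.89778668469698 -81.1446526249117 tool y ang in lane deg 0.03241310323669211
strip [171.  149.9] ((569.1798706054688, 81.79852294921875), (88.81342315673828, 9.845477104187012), 82.58285522460938) z 19.236955678169437
strip [183.1  80.9] ((628.36572265625, 74.390625), (89.2442855834961, 10.17101001739502), 83.12715911865234) z 19.213526824959615
cap 1525 ((463.98919677734375, -57.95075988769531), 17.355764389038086) 97.38382423470003
```

View pics/w6.png

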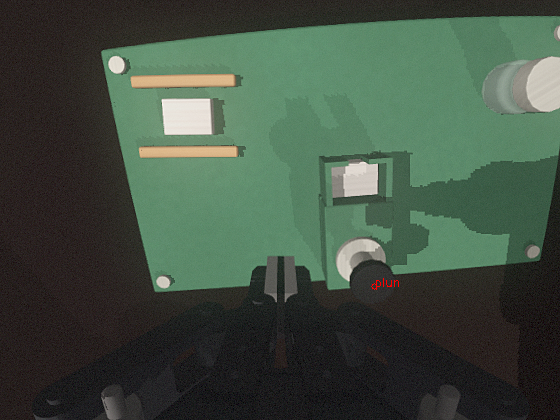

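The blank at (188,117) lies flat between the strips, within about 1 mm of the lane's centre. The plunger is up, the other blanks are still in the magazine, and the gripper is clear.

```bash
python3 -c "
from cell import manip
print(manip.job_done())"
```

```text
the job is handed in; nothing more can be done
None
```

The job is handed in: one blank was ejected and pushed to within about 1 mm of the lane's centre, where it lies flat; the plunger is back up, the other blanks are in the magazine, and the arm kept clear of the jar, screwdriver and tray (the verdict was not shown).

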